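# Fetch the blue valve key from its hook and open the oxygen valve

## Robot

A 6-joint arm with a two-finger parallel gripper is mounted at the origin on a cart in front of the work surface, level with it; the furniture and walls round the work are solid. World frame = base frame: x ahead of the robot, y to its left, z up, the work surface at z = 0. Lengths are in m, angles in rad, forces in N, time in s.
With the tool pointing down it reaches from about 0.4 to 0.825 m from the base axis. Payload 7 kg.
Tool frame: the origin (TCP) lies midway between the tips of the shut fingers; the grasp point (between the pads) lies 19 mm behind it; z points along the fingers, y is the line along which they close (so a half turn about z gives the same grasp; the last joint's range is limited). The gripper opens to 88 mm and grips with 3 to 60 N. Pads are 19 mm wide; open, the fingers measure 130 mm over their backs; the gripper's body (78 mm by 193 mm) begins 47 mm behind the grasp point.
Start: joints at [1.424, 0.359, 0.012, 0, -1.224, -0.288], TCP at [0.284, 0.612, 0.205] pointing down, gripper open.
Joint ranges: [-3.07, 3.07], [-1.43, 2.12], [-1.02, 1.25], [-3.03, 1.67], [-3.05, -0], [-3.03, 3.03]. Speed limits (rad/s): [2.39, 2.39, 3.01, 3.14, 3.14, 3.14].

## Interface

Orientations are given as a unit quaternion [x, y, z, w].
In Python, from rig import env, viewer, workorder gives the robot as it stands. The module is installed in compiled form; this text tells all that it offers.
- The arm moves only by the tool send_rows, never from a script. Its argument "increments" is a list of rows, each a list of 7 numbers: the turn, a rotation vector about the tool's x, y, z in degrees, then the shift along the tool's x, y, z in mm, then the gripper command: -1 is shut, 1 is fully open, values between are in proportion. A call has 1 to 8 rows; each row is the pose to reach, as a shift and turn from the pose commanded when the call began, along the tool's axes at that moment; what a row does not reach only later rows make up. A row lasts 1/12 s, in which the tool goes at most 41.7 mm and 7.16 degrees, less where a joint would pass 70% of its speed; a pose out of reach is approached as far as the arm can. A call with a gripper value outside its range is refused whole. The fingers move at their own pace and stop on an object; "squeeze" is the grip in N (left out, the last holds). Time passes only in rows, so rows that repeat a pose let the fingers close. It gives the time, the measured TCP pose, the force, the opening and the grip force at its end, in the units of the state.
- env.get_obs(): the state, without advancing time (a new reading comes with each control period).
- viewer.get_image(name): name is "side" or "top" or "wrist"; returns (picture, depth): 400x640x3 uint8, red, green, blue; 400x640 float32, m along the optical axis (not along the pixel's ray), 0 where there is no reading.
- viewer.camera_params(name): a dict with "K" (3x3 intrinsics, pixels), "extrinsics" (4x4, takes a point from world to camera coordinates). Camera axes: x right, y up, looking along -z (the intrinsics and any distortion apply to the point x, -y, -z); pixel columns grow to the right and rows downward; lengths in m; the calibration is good to about 2 mm. A picture is of the moment at which its call begins: read the wrist's pose just before it. camera_params takes no time and is no camera call; for the wrist camera it gives the pose at the moment of the call.
- workorder.finish_job(): hands the job in; it is judged then, once.
The state is a dict: "time_s": time; "qpos": joint angles; "joint_velocities": joint speeds; "effort": joint torques, N m; "tcp_pos": TCP position; "ee_rot": TCP orientation; "contact_force": force on the tool from outside, world axes, zero at the start; "torque": the same for the moment, N m; "gripper_width": finger opening in m; "grasp_force": force on a finger pad.
Only numpy, scipy, OpenCV 4.12 (cv2) and the standard library are available. Lean on these libraries where they do the work, as an engineer would, in place of code of your own. Each camera call takes 0.05 s, during which the arm holds its last target. There are 200 camera calls.

## Task

Lift the blue-handled key up and off its hook on the rack, bring it out through the open front of the hook, and set it upright on the oxygen valve's flat-sided spindle so that it sits fully home; then let go of it. After that, push the key's cross bar round anticlockwise (seen from above) until the valve is fully open, without gripping the bar while it turns, and leave the key standing on the spindle. Leave the grey-handled key on its hook and do not knock over or shove aside the things standing around.

Things in the scene. Friction and masses are not known exactly. Their poses are not given: they have to be found in the camera images.
- rack: Fixed key rack, nothing on it above 108 mm: grey foot 70 x 170 x 10 mm, upright aluminium plate 150 mm wide along its +x side, and two level steel forks sticking out to the rack's -x, one at y = +50 mm, one at y = -50 mm. Origin on the table under the midpoint between the two hook points; z up.
- hook_left (a point): Middle of the fork at the rack's +y side, on the level of the prong tops (100 mm up); a hanging key's shaft stands here. The fork: two flat prongs along x, each 11 mm wide, 6 mm thick, with a 22 mm gap between, open at the front (this point's -x). Each prong ends in an upturned tip 8 mm high, 25 to 30 mm in front of this point. Axes as the rack's.
- hook_right (a point): The same for the like fork at the rack's -y side.
- blue_key: Loose upright T-key, 0.14 to 0.26 kg, steel, blue cross bar. Origin: centre of its lower end; z up, x along the bar. From below: socket block 30 (x) x 24 (y) x 26 mm, shaft 16 mm thick up to z = 56, round flange 40 mm across (z 56 to 61), neck 12 mm thick, cross bar 80 (x) x 12 (y) x 14 mm centred at z = 100. It hangs with the flange resting on a fork's prongs, the block below them.
- blue_key_bar (a point): Centre of the blue cross bar; axes as the key's. The socket block is wider than the fork's gap, so the key cannot be pulled straight up: lift it more than 8 but less than about 24 mm, then draw it at least 55 mm out of the fork's open front.
- blue_key_socket (a point): Centre of the socket's mouth at the key's lower end; axes as the key's. The socket is a rectangular slot 19 mm (x) by 12 mm (y), 22 mm deep, bevelled at the mouth; it fits the spindle either way round (half turn).
- blue_key_side_a: The half of the blue cross bar on the key's +y side (80 x 6 x 14 mm); origin at the bar's centre. Fixed part of the key.
- blue_key_side_b: The half of the blue cross bar on the key's -y side; origin at the bar's centre. Fixed part of the key.
- grey_key: The other loose key, the same outside size and axes as the blue one, but with a grey cross bar; its lower end has no slot. It hangs on the other fork, 100 mm away, and must stay there.
- valve: Fixed oxygen valve block: grey foot plate 100 x 90 x 10 mm, brass body 48 x 48 mm with a small gauge on its -x side, a blue round bonnet (46 mm across) on top. Origin under the spindle on the table, z up; nothing but the spindle is higher than the bonnet's top at 54 mm.
- bonnet (a point): Centre of the flat top of the blue bonnet, 54 mm above the table, on the spindle's axis; the key's lower end rests on it when fully home.
- spindle (a joint): Angle of the valve spindle: 0 = shut, 1.6 = fully open at its stop; grows anticlockwise seen from above. It starts at 0 to 0.3, is turned by about 0.05 N m and stays where it is left. The key's slot has some 0.15 rad of play on the spindle, by which the bar may lag or lead.
- tang_top (a point): Centre of the top of the spindle's steel tang, 73 mm above the table. The tang is 16 mm (along this point's x) by 9 mm (its y) and stands 19 mm above the bonnet; the point turns with it.
- instrument_case: Fixed long metal instrument case, 206 x 83 x 57 mm, at the far edge.
- spout_1: Loose white squeeze bottle with a long spout, 38 mm across, 184 mm high; origin under its centre. Bystander.
- bottle_6: Loose white medicine bottle with an orange band, 44 mm across, 119 mm high. Bystander.
- vial_1: Loose vial with a dark cap, 29 mm across, 74 mm high. Bystander.
- ointment_jar: Loose blue jar, 36 mm across, 53 mm high. Bystander.
- tape_roll: Loose roll of tape lying flat, 69 mm across, 25 mm high. Bystander.
- gauze_pack: Loose flat gauze pack, 86 x 59 x 13 mm. Bystander.

How it is judged:
By the outcome, as a careful person would: the job done as asked, in the order asked, and still so for the second after the job is handed in, with the robot touching nothing.
It also fails if it takes over 54 s, if anything falls off the work surface, if the arm or the gripper's body presses on something with over 40 N, if the wrist force passes 120 N, or if a joint passes its speed limit or range.

## Working session

There is one attempt and no reset: what is moved stays moved. The work goes in short steps, Python scripts to look and compute and a tool call to move; the robot and the scene stay as the last step left them, time stands still between calls to the robot, and variables do not carry over. Pictures are saved under pics/ and viewed, at most 13 in all, crops included, and the job is handed in when it is done.

Besides the shell and the picture viewer there is one more tool, called after "Emit:" in YAML: its name, and indented under it one key for each argument. send_rows: Moves the arm, as the interface text tells. Its arguments: {"type":"object","properties":{"increments":{"type":"array"},"squeeze":{"type":"number"}},"required":["increments"]}

```bash
mkdir -p pics; cat > h.py <<'E'
import numpy as np,cv2
from rig import env,viewer,workorder
from scipy.spatial.transform import Rotation as R
def grab(n,name=None):
    P=viewer.camera_params(n); im,d=viewer.get_image(n)
    if name: cv2.imwrite(f'pics/{name}.png',im[:,:,::-1])
    return im,d,np.array(P['K']),np.array(P['extrinsics']),P
def cloud(d,K,E):
    v,u=np.mgrid[:d.shape[0],:d.shape[1]]
    p=np.stack([(u-K[0,2])/K[0,0]*d,-(v-K[1,2])/K[1,1]*d,-d],-1)
    return (p-E[:3,3])@E[:3,:3]
def proj(p,K,E):
    c=E[:3,:3]@np.array(p)+E[:3,3]; return K[0,0]*c[0]/-c[2]+K[0,2],K[1,1]*-c[1]/-c[2]+K[1,2]
def plane(u,v,z,K,E):
    o=-E[:3,:3].T@E[:3,3]; r=E[:3,:3].T@np.array([(u-K[0,2])/K[0,0],-(v-K[1,2])/K[1,1],-1]); return o+r*(z-o[2])/r[2]
E
python3 - <<'E'
from h import *
np.set_printoptions(precision=4,suppress=True)
for n in('top','side','wrist'):
    im,d,K,E,P=grab(n,n+'0'); print(n,K.tolist(),(-E[:3,:3].T@E[:3,3]),-E[2,:3],[k for k in P if k not in('K','extrinsics')],(d==0).mean())
    if n!='wrist':
        np.savez(n+'0.npz',im=im,d=d,K=K,E=E)
o=env.get_obs();print(o)
a=cv2.imread('pics/top0.png');b=cv2.imread('pics/side0.png')
E
```

```text
top [[483.1493102720861, 0.0, 313.9052128361978], [0.0, 483.1493102720861, 198.31656862400104], [0.0, 0.0, 1.0]] [0.4275 0.1181 0.9508] [ 0.1092 -0.0211 -0.9938] [] 0.00384375
side [[432.6446825437118, 0.0, 311.63643229429294], [0.0, 432.6446825437118, 204.29620884681987], [0.0, 0.0, 1.0]] [ 0.426  -0.6759  0.6045] [ 0.0966  0.8501 -0.5177] [] 0.00421875
wrist [[276.00875771333165, 0.0, 320.11733327781366], [0.0, 276.00875771333165, 201.76678575754588], [0.0, 0.0, 1.0]] [0.3489 0.5818 0.3845] [-0.243   0.1112 -0.9636] [] 0.01219140625
{'time_s': 0.15, 'qpos': array([ 1.4241,  0.3592,  0.0113, -0.0003, -1.2241, -0.2881]), 'joint_velocities': array([ 0.001 , -0.0006,  0.0021,  0.0018, -0.0003, -0.0009]), 'effort': array([ -0.0011, -58.3278,  29.3292,   7.0013,   0.0088,  -0.0001]), 'tcp_pos': array([0.2842, 0.6118, 0.2039]), 'ee_rot': array([ 0.9765, -0.2157, -0.0001,  0.0006]), 'contact_force': array([-0.3477, -0.4437,  0.6015]), 'torque': array([0.0211, 0.0377, 0.0055]), 'grasp_force': 0.0, 'gripper_width': 0.08766101778939013}
```

View pics/top0.png

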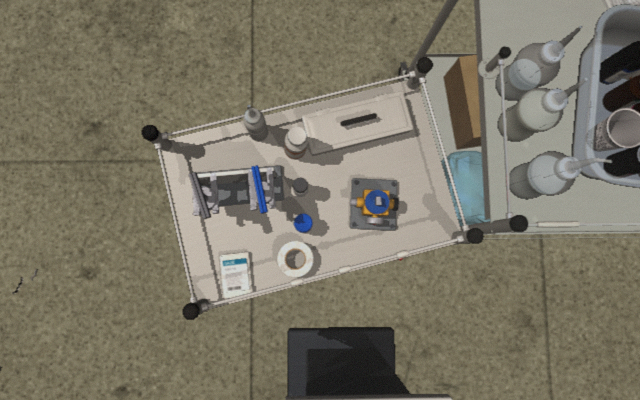

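View pics/side0.png

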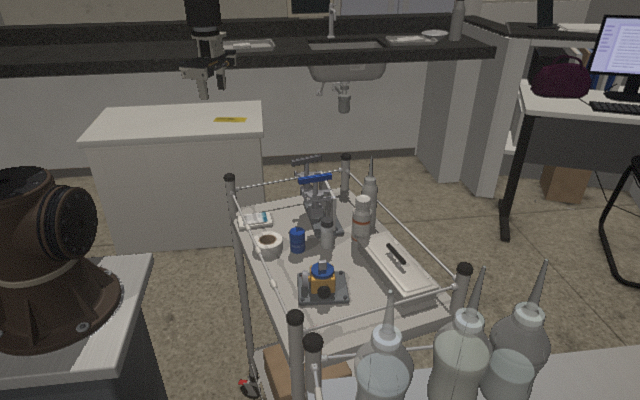

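The top view shows the rack around (235,190), the blue bar at (260,190), the valve with tang at (377,202), and the bystanders in between. Next I'll enlarge that area.

```bash
python3 - <<'E'
from h import *
np.set_printoptions(precision=4,suppress=True)
t=np.load('top0.npz');s=np.load('side0.npz')
a=cv2.resize(t['im'][150:250,180:420,::-1],None,fx=3.2,fy=3.2,interpolation=cv2.INTER_CUBIC)
b=cv2.resize(s['im'][140:310,230:420,::-1],None,fx=3,fy=3,interpolation=cv2.INTER_CUBIC)[:,:]
cv2.imwrite('pics/topc.png',a);cv2.imwrite('pics/sidec.png',b)
for n,q in(('top',t),('side',s)):
    C=cloud(q['d'],q['K'],q['E'])
    hsv=cv2.cvtColor(q['im'],cv2.COLOR_RGB2HSV)
    m=cv2.inRange(hsv,(105,140,50),(128,255,255))
    k,l,st,ce=cv2.connectedComponentsWithStats(m)
    for i in range(1,k):
        if st[i,4]>25: p=C[l==i]; print(n,st[i],ce[i],np.median(p,0),p.min(0),p.max(0))
    # heights above table in region
C=cloud(t['d'],t['K'],t['E'])
for (v,u) in [(165,225),(240,270),(225,340),(202,377),(190,260),(195,235),(175,205),(215,208)]: print((u,v),C[v,u])
E
```

```text
top [252 166  15  47 309] [259.1262 189.2492] [0.5316 0.1924 0.1507] [0.4933 0.1808 0.0565] [0.5708 0.2042 0.154 ]
top [366 190  23  23 313] [376.1757 201.5431] [ 0.518  -0.0157  0.0541] [ 0.4275 -0.0397  0.0478] [0.5411 0.1181 0.9508]
top [294 214  18  18 248] [302.8911 222.5161] [0.4803 0.1198 0.0528] [ 0.4275  0.1047 -0.0008] [0.5008 0.1366 0.9508]
side [299 173  33   7  72] [314.875  176.0139] [0.5331 0.1922 0.1502] [ 0.426  -0.6759  0.1481] [0.5707 0.2041 0.6045]
side [290 228  14   8  66] [295.8333 231.7727] [0.4785 0.1178 0.0519] [0.4669 0.1076 0.049 ] [0.4966 0.1342 0.0549]
(225, 165) [0.6    0.2738 0.0009]
(270, 240) [0.4506 0.1847 0.0016]
(340, 225) [ 0.4786  0.047  -0.0007]
(377, 202) [ 0.516  -0.0159  0.0738]
(260, 190) [0.53   0.1907 0.1514]
(235, 195) [0.5385 0.2521 0.0118]
(205, 175) [0.5644 0.2928 0.0997]
(208, 215) [0.4893 0.2767 0.1496]
```

View pics/topc.png

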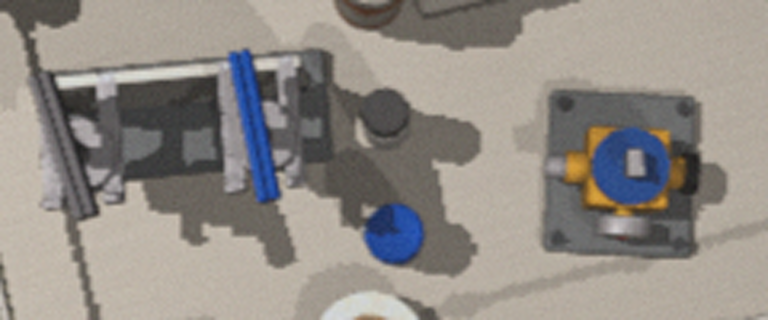

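View pics/sidec.png

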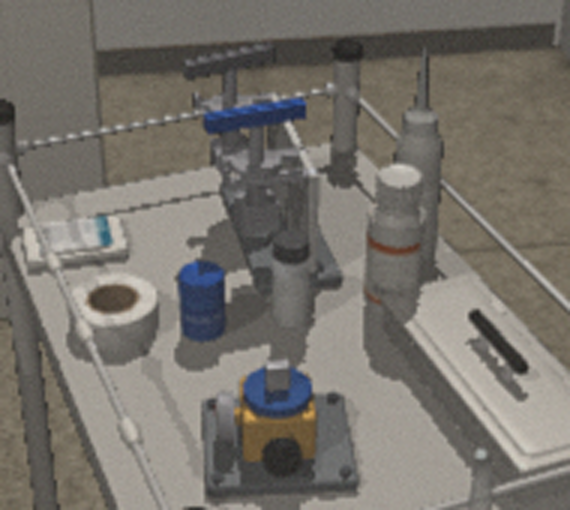

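The crops show the rack plate to the +x side, with both forks opening towards −x. The blue bar runs from (240,52) to (268,200) in the top crop, the grey key hangs on the +y fork, and the tang is at (636,163).

```bash
cat >> h.py <<'E'
def row(pos,yaw,o=None):
    """row numbers to bring the TCP to world pos, tool down, tool x axis at world yaw (deg)"""
    o=o or env.get_obs(); r=R.from_quat(o['ee_rot'])
    tgt=R.from_euler('z',yaw,degrees=True)*R.from_euler('x',180,degrees=True)
    return np.round(np.r_[(r.inv()*tgt).as_rotvec(degrees=True),r.inv().apply(np.array(pos)-o['tcp_pos'])*1e3],1).tolist()
def toolyaw(o):
    x=R.from_quat(o['ee_rot']).as_matrix()[:,0]; return np.degrees(np.arctan2(x[1],x[0]))
E
python3 - <<'E'
from h import *
np.set_printoptions(precision=4,suppress=True)
t=np.load('top0.npz');s=np.load('side0.npz');K,E=t['K'],t['E']
hsv=cv2.cvtColor(t['im'],cv2.COLOR_RGB2HSV);m=cv2.inRange(hsv,(105,120,40),(128,255,255))
m[:,:245]=0;m[:,275:]=0
C=cloud(t['d'],K,E)
v,u=np.nonzero(m)
P=np.array([plane(a,b,.151,K,E) for a,b in zip(u,v)])[:,:2]
c,sz,an=cv2.minAreaRect((P*1e3).astype(np.float32));print('bar',c,sz,an)
w=np.linalg.eigh(np.cov(P.T))[1][:,1];print(P.mean(0),np.degrees(np.arctan2(w[1],w[0])))
# blue round top centre -> bonnet
m=cv2.inRange(hsv,(105,120,40),(128,255,255));m[:,:360]=0;m[:,400:]=0
h=cv2.convexHull(np.argwhere(m)[:,::-1].astype(np.int32));e=cv2.fitEllipse(h);print(e,plane(*e[0],.052,K,E))
# forks: points at z .09-.112
g=(C[...,2]>.094)&(C[...,2]<.110)&(C[...,1]<.35)&(C[...,1]>.12)&(C[...,0]<.6)&(C[...,0]>.42)
mm=g.astype(np.uint8)*255;k,l,st,ce=cv2.connectedComponentsWithStats(mm)
for i in range(1,k):
    if st[i,4]>8:
        p=C[l==i][:,:2];print(st[i],p.mean(0),cv2.minAreaRect((p*1e3).astype(np.float32)))
for n,q in(('top',t),('side',s)):
    D=cloud(q['d'],q['K'],q['E'])
    for lo,hi in((.08,.13),(.13,.2),(.2,.3)):
        gg=(D[...,2]>lo)&(D[...,2]<hi)&(D[...,0]>.25)&(D[...,0]<.9)&(abs(D[...,1])<.7)
        k,l,st,ce=cv2.connectedComponentsWithStats(gg.astype(np.uint8)*255)
        for i in range(1,k):
            if st[i,4]>12:p=D[l==i];print(n,lo,st[i,4],p.min(0),p.max(0))
o=env.get_obs();print(toolyaw(o))
E
```

```text
bar (532.3411865234375, 192.2639617919922) (79.15585327148438, 11.896942138671875) 10.972530364990234
[0.5319 0.1923] -168.8112165800918
((376.8535461425781, 201.39727783203125), (22.51664161682129, 22.968835830688477), 138.35171508789062) [ 0.5193 -0.019   0.052 ]
[259 167  16  42 380] [0.5435 0.1804] ((541.1829833984375, 183.2672119140625), (75.06067657470703, 25.189905166625977), 2.814702033996582)
[197 169  61  45 866] [0.5405 0.2547] ((535.08544921875, 253.05133056640625), (74.20027923583984, 102.50984954833984), 4.768681526184082)
[192 188   8  28 117] [0.5108 0.3091] ((517.2454833984375, 308.70068359375), (48.44034194946289, 12.017254829406738), 3.7305431365966797)
top 0.08 2201 [ 0.5844 -0.5242  0.08  ] [ 0.872  -0.3784  0.1277]
top 0.08 647 [ 0.7525 -0.5015  0.08  ] [ 0.803  -0.4668  0.1298]
top 0.08 1476 [ 0.4567 -0.4916  0.08  ] [ 0.7969 -0.2382  0.13  ]
top 0.08 414 [ 0.7034 -0.3149  0.08  ] [ 0.7749 -0.26    0.13  ]
top 0.08 239 [ 0.7515 -0.1199  0.0803] [ 0.7798 -0.0909  0.1112]
top 0.08 1739 [ 0.5643 -0.5077  0.08  ] [ 0.7425 -0.4266  0.1275]
top 0.08 368 [ 0.6337 -0.3
[... 1978 characters left out ...]
 98 [0.6552 0.196  0.13  ] [0.6748 0.214  0.1847]
side 0.13 264 [0.4937 0.1783 0.1312] [0.5709 0.2041 0.152 ]
side 0.13 2675 [ 0.7162 -0.338   0.13  ] [ 0.7902 -0.264   0.1998]
side 0.13 2631 [ 0.6342 -0.338   0.1301] [ 0.7084 -0.2691  0.1998]
side 0.13 2784 [ 0.5208 -0.3518  0.13  ] [ 0.597  -0.2863  0.1999]
side 0.2 218 [0.2932 0.6322 0.2258] [0.3558 0.678  0.2998]
side 0.2 14 [0.2823 0.6496 0.2944] [0.3073 0.6673 0.2997]
side 0.2 231 [0.2502 0.5148 0.2256] [0.2973 0.5706 0.3   ]
side 0.2 408 [ 0.748  -0.3064  0.2   ] [ 0.7615 -0.2937  0.2714]
side 0.2 398 [ 0.6655 -0.306   0.2   ] [ 0.6788 -0.2937  0.2708]
side 0.2 335 [ 0.5507 -0.3258  0.2   ] [ 0.5652 -0.3102  0.2715]
-24.91750551541507
```

```bash
python3 - <<'E'
from h import *
print(row([.519,-.019,.2],0),row([.519,-.019,.15],0))
E
```

```text
[0.1, 0.0, -24.9, 478.7, 473.2, 4.6] [0.1, 0.0, -24.9, 478.7, 473.1, 54.6]
```

Emit:
send_rows:
  increments:
    - [0,0,-25,479,473,5,1]
    - [0,0,-25,479,473,5,1]
    - [0,0,-25,479,473,5,1]
    - [0,0,-25,479,473,5,1]
    - [0,0,-25,479,473,5,1]
    - [0,0,-25,479,473,5,1]
    - [0,0,-25,479,473,5,1]
    - [0,0,-25,479,473,5,1]

```text
time_s: 0.82
tcp_pos: [0.4009, 0.2978, 0.2022]
ee_rot: [1.0, 0.001, 0.0, -0.0]
contact_force: [0.2, 1.0, 0.5]
gripper_width: 0.0875
grasp_force: 0.0
```

```bash
python3 - <<'E'
from h import *
o=env.get_obs();print(o['tcp_pos'],toolyaw(o),row([.519,-.019,.15],0))
E
```

```text
[0.40087665 0.29781489 0.20218942] 0.11241751504707392 [-0.0, -0.0, 0.1, 117.5, 317.1, 52.1]
```

Emit:
send_rows:
  increments:
    - [0,0,0,117,317,0,1]
    - [0,0,0,117,317,0,1]
    - [0,0,0,117,317,0,1]
    - [0,0,0,117,317,0,1]
    - [0,0,0,117,317,0,1]
    - [0,0,0,117,317,0,1]
    - [0,0,0,117,317,40,1]
    - [0,0,0,117,317,50,1]

```text
time_s: 1.48
tcp_pos: [0.5148, -0.0047, 0.1636]
ee_rot: [1.0, 0.001, 0.002, -0.001]
contact_force: [1.3, 0.3, -0.7]
gripper_width: 0.0879
grasp_force: 0.0
```

Emit:
send_rows:
  increments:
    - [0,0,0,0,0,40,1]
    - [0,0,0,0,0,40,1]
    - [0,0,0,0,0,40,1]

```text
time_s: 1.73
tcp_pos: [0.5115, -0.0038, 0.1209]
ee_rot: [1.0, 0.0, -0.002, 0.001]
contact_force: [0.1, -0.7, 1.1]
gripper_width: 0.0876
grasp_force: 0.0
```

```bash
python3 - <<'E'
from h import *
np.set_printoptions(precision=4,suppress=True)
o=env.get_obs();print(o['tcp_pos'],toolyaw(o))
im,d,K,E,P=grab('wrist');np.savez('w1.npz',im=im,d=d,K=K,E=E,tcp=o['tcp_pos'])
C=cloud(d,K,E)
u,v=proj([.519,-.019,.06],K,E);print(u,v)
u,v=int(u),int(v)
c=im[max(0,v-70):v+70,max(0,u-90):u+90,::-1];cv2.imwrite('pics/w1.png',cv2.resize(c,None,fx=4,fy=4,interpolation=cv2.INTER_CUBIC))
g=(C[...,2]>.066)&(C[...,2]<.08)&(np.hypot(C[...,0]-.519,C[...,1]+.019)<.02)
p=C[g][:,:2];print(g.sum(),p.mean(0),C[g][:,2].mean(),cv2.minAreaRect((p*1e3).astype(np.float32)))
hsv=cv2.cvtColor(im,cv2.COLOR_RGB2HSV);m=cv2.inRange(hsv,(105,120,40),(128,255,255))
k,l,st,ce=cv2.connectedComponentsWithStats(m)
for i in range(1,k):
    if st[i,4]>200: print(st[i],ce[i])
E
```

```text
[ 0.5115 -0.0038  0.1209] 0.01434508430984383
336.82348415272213 198.06443310995695
189 [ 0.5208 -0.017 ] 0.07322726460635251 ((520.2906494140625, -17.086111068725586), (15.478503227233887, 7.871605396270752), 0.7166131138801575)
[312 173  44  39 667] [328.8336 187.4198]
[  0 215  21  34 336] [  7.0387 233.6845]
[175 216  34  33 759] [192.6311 232.3953]
```

View pics/w1.png

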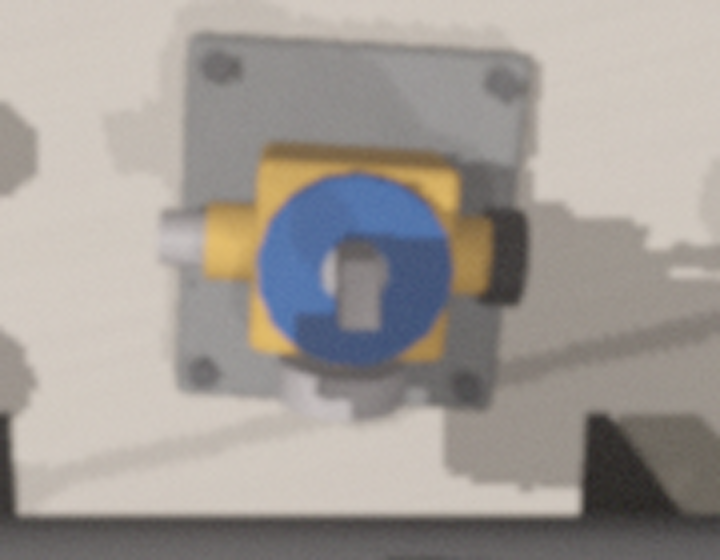

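The tang top sits at crop (360,287), almost in line with world x. The gauge is at (345,390), on the valve's −x side. Next I'll refine this and plan the approach to the key.

```bash
python3 - <<'E'
from h import *
np.set_printoptions(precision=4,suppress=True)
w=np.load('w1.npz');im,d,K,E=w['im'],w['d'],w['K'],w['E'];C=cloud(d,K,E)
hsv=cv2.cvtColor(im,cv2.COLOR_RGB2HSV);m=cv2.inRange(hsv,(100,100,40),(128,255,255))
k,l,st,ce=cv2.connectedComponentsWithStats(m);i=[i for i in range(1,k) if abs(ce[i]-[329,187]).max()<6 and st[i,4]>300][0]
h=cv2.convexHull(np.argwhere(l==i)[:,::-1].astype(np.int32));e=cv2.fitEllipse(h);print(e,'bonnet',plane(*e[0],.053,K,E))
g=(C[...,2]>.069)&(C[...,2]<.08)&(np.hypot(C[...,0]-.519,C[...,1]+.019)<.02)
v,u=np.nonzero(g);P=np.array([plane(a,b,.073,K,E) for a,b in zip(u,v)])[:,:2]
x=np.linalg.eigh(np.cov(P.T))[1][:,1];print('tang',P.mean(0),np.degrees(np.arctan2(x[1],x[0])),cv2.minAreaRect((P*1e3).astype(np.float32)))
# foot plate yaw: depth z .006-.016, grey
g=((C[...,2]>.006)&(C[...,2]<.016)&(abs(C[...,0]-.519)<.065)&(abs(C[...,1]+.019)<.065)).astype(np.uint8)
p=C[g>0][:,:2];print('foot',cv2.minAreaRect((p*1e3).astype(np.float32)))
b=row([.532,.1923,.2],11);print(b)
E
```

```text
Traceback (most recent call last):
IndexError: list index out of range
```

```bash
python3 - <<'E'
from h import *
np.set_printoptions(precision=4,suppress=True)
w=np.load('w1.npz');im,d,K,E=w['im'],w['d'],w['K'],w['E'];C=cloud(d,K,E)
hsv=cv2.cvtColor(im,cv2.COLOR_RGB2HSV);m=cv2.inRange(hsv,(100,100,40),(128,255,255))
m[:,:305]=0;m[:,370:]=0;m[:165]=0;m[225:]=0;m=cv2.morphologyEx(m,cv2.MORPH_OPEN,np.ones((3,3)))
h=cv2.convexHull(np.argwhere(m)[:,::-1].astype(np.int32));e=cv2.fitEllipse(h);print(e,'bonnet',plane(*e[0],.053,K,E))
g=(C[...,2]>.069)&(C[...,2]<.08)&(np.hypot(C[...,0]-.519,C[...,1]+.019)<.02)
v,u=np.nonzero(g);P=np.array([plane(a,b,.073,K,E) for a,b in zip(u,v)])[:,:2]
x=np.linalg.eigh(np.cov(P.T))[1][:,1];print('tang',P.mean(0),np.degrees(np.arctan2(x[1],x[0])),cv2.minAreaRect((P*1e3).astype(np.float32)))
g=((C[...,2]>.006)&(C[...,2]<.016)&(abs(C[...,0]-.519)<.065)&(abs(C[...,1]+.019)<.065)).astype(np.uint8)
p=C[g>0][:,:2];print('foot',cv2.minAreaRect((p*1e3).astype(np.float32)))
print(row([.532,.1923,.2],11))
E
```

```text
((334.1673583984375, 194.6798553466797), (45.22337341308594, 45.99660873413086), 63.67342758178711) bonnet [ 0.5204 -0.0169  0.053 ]
tang [ 0.5204 -0.0171] -178.74378719816738 ((520.6896362304688, -17.092273712158203), (16.095407485961914, 7.79184103012085), 0.59493088722229)
foot ((519.5733642578125, -17.426925659179688), (90.13771057128906, 100.43370819091797), 86.42620849609375)
[0.1, 0.1, -10.9, 19.2, -195.0, -77.5]
```

Emit:
send_rows:
  increments:
    - [0,0,0,0,0,-40,1]
    - [0,0,0,0,0,-75,1]
    - [0,0,-11,20,-195,-80,1]
    - [0,0,-11,20,-195,-80,1]
    - [0,0,-11,20,-195,-80,1]
    - [0,0,-11,20,-195,-80,1]
    - [0,0,-11,20,-195,-80,0]
    - [0,0,-11,20,-195,-80,0]

```text
time_s: 2.45
tcp_pos: [0.5338, 0.1989, 0.2052]
ee_rot: [0.995, 0.1, 0.002, -0.001]
contact_force: [0.2, -0.7, 0.3]
gripper_width: 0.0794
grasp_force: 0.0
```

Emit:
send_rows:
  increments:
    - [0,0,0,0,0,0,0]
    - [0,0,0,0,0,0,0]

```text
time_s: 2.62
tcp_pos: [0.5326, 0.1934, 0.204]
ee_rot: [0.995, 0.098, 0.001, -0.0]
contact_force: [-0.9, -0.3, 0.3]
gripper_width: 0.0663
grasp_force: 0.0
```

```bash
cat >> h.py <<'E'
def bar(zt):
    "blue bar in the wrist view, top face at height zt"
    o=env.get_obs();im,d,K,E,P=grab('wrist');C=cloud(d,K,E)
    hsv=cv2.cvtColor(im,cv2.COLOR_RGB2HSV);m=cv2.inRange(hsv,(100,100,30),(130,255,255))
    g=(m>0)&(abs(C[...,2]-zt)<.005)
    v,u=np.nonzero(g);q=np.array([plane(a,b,zt,K,E) for a,b in zip(u,v)])[:,:2]
    c,s,a=cv2.minAreaRect((q*1e3).astype(np.float32));x=np.linalg.eigh(np.cov(q.T))[1][:,1]
    print('bar',g.sum(),c,s,a,'pca',q.mean(0),np.degrees(np.arctan2(x[1],x[0])),'z',np.median(C[g][:,2]))
    print('tcp',o['tcp_pos'],'yaw',toolyaw(o),'w',o['gripper_width']);return im,C,o
E
python3 - <<'E'
from h import *
np.set_printoptions(precision=4,suppress=True)
im,C,o=bar(.151);cv2.imwrite('pics/w2.png',im[:,:,::-1])
print(row([.532,.1923,.126],11))
E
```

```text
bar 961 (533.9183349609375, 194.7806854248047) (78.24185180664062, 10.31326961517334) 11.467897415161133 pca [0.5365 0.1953] -168.59477589295585 z 0.15152806644047395
tcp [0.5326 0.1934 0.204 ] yaw 11.232184417921339 w 0.06626189763807139
[-0.0, -0.1, 0.2, -0.8, 0.3, 77.7]
```

View pics/w2.png

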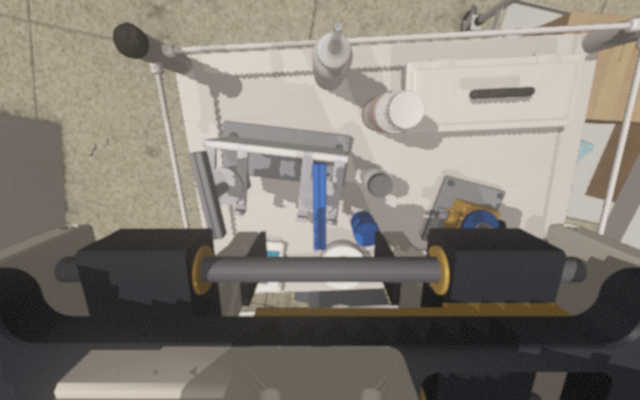

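The wrist view shows the blue bar at (320,205) hanging on the right fork. The grey bar at (207,195) is clear of the fingers.

Emit:
send_rows:
  increments:
    - [0,0,0,0,-1,40,0]
    - [0,0,0,0,-1,70,0]
    - [0,0,0,0,-1,79,0]
    - [0,0,0,0,-1,79,0]
    - [0,0,0,0,-1,79,0]

```text
time_s: 3.08
tcp_pos: [0.5332, 0.1928, 0.1244]
ee_rot: [0.995, 0.096, 0.0, 0.0]
contact_force: [1.1, -0.3, 0.2]
gripper_width: 0.0441
grasp_force: 0.0
```

Emit:
send_rows:
  increments:
    - [0,0,0,0,0,0,-1]
    - [0,0,0,0,0,0,-1]
    - [0,0,0,0,0,0,-1]
    - [0,0,0,0,0,0,-1]
    - [0,0,0,0,0,0,-1]
    - [0,0,0,0,0,0,-1]
    - [0,0,0,0,0,0,-1]
    - [0,0,0,0,0,0,-1]
  squeeze: 25

```text
time_s: 3.75
tcp_pos: [0.5328, 0.1935, 0.1235]
ee_rot: [0.995, 0.097, 0.0, -0.0]
contact_force: [-1.3, 0.5, 3.2]
gripper_width: 0.0114
grasp_force: 25.0
```

```bash
python3 - <<'E'
from h import *
np.set_printoptions(precision=4,suppress=True)
o=env.get_obs();print(o['tcp_pos'],toolyaw(o),o['gripper_width'],o['grasp_force'],o['contact_force'])
im,C,o=bar(.151)
E
```

```text
[0.5328 0.1935 0.1235] 11.1005038525517 0.011418905046005776 24.999254643917084 [-1.3494  0.4993  3.1695]
bar 1745 (533.9672241210938, 193.9670867919922) (79.57335662841797, 11.929642677307129) 11.616514205932617 pca [0.5419 0.1956] -168.67197299026117 z 0.15168386192339578
tcp [0.5328 0.1935 0.1235] yaw 11.1005038525517 w 0.011418905046005776
```

Emit:
send_rows:
  increments:
    - [0,0,0,0,0,-8,-1]
    - [0,0,0,0,0,-16,-1]
    - [0,0,0,0,0,-16,-1]
    - [0,0,0,0,0,-16,-1]

```text
time_s: 4.13
tcp_pos: [0.5328, 0.1933, 0.1397]
ee_rot: [0.995, 0.097, 0.0, -0.0]
contact_force: [-0.9, 0.2, -2.1]
gripper_width: 0.0115
grasp_force: 25.0
```

```bash
python3 - <<'E'
from h import *
np.set_printoptions(precision=4,suppress=True)
im,C,o=bar(.167);print(o['contact_force'],o['grasp_force'])
E
```

```text
bar 1746 (533.8414306640625, 193.6995849609375) (79.6842269897461, 11.922504425048828) 11.596041679382324 pca [0.5417 0.1953] -168.57045938704815 z 0.16788033762935367
tcp [0.5328 0.1933 0.1397] yaw 11.081203618961126 w 0.011484142996245991
[-0.8934  0.1582 -2.0975] 24.986584782600403
```

Lifted 16 mm with the key's weight showing in the force reading. Now I'll draw it out of the front.

Emit:
send_rows:
  increments:
    - [0,0,0,-10,-1.1,0,-1]
    - [0,0,0,-20,-2.3,0,-1]
    - [0,0,0,-30,-3.4,0,-1]
    - [0,0,0,-40,-4.5,0,-1]
    - [0,0,0,-55,-6.2,0,-1]
    - [0,0,0,-70,-8,0,-1]
    - [0,0,0,-70,-8,0,-1]

```text
time_s: 4.77
tcp_pos: [0.4592, 0.1868, 0.1392]
ee_rot: [0.995, 0.097, -0.0, -0.0]
contact_force: [-0.8, 0.1, -1.7]
gripper_width: 0.0116
grasp_force: 25.0
```

Emit:
send_rows:
  increments:
    - [0,0,0,0,0,-25,-1]
    - [0,0,0,0,0,-50,-1]
    - [0,0,0,0,0,-60,-1]
    - [0,0,0,0,0,-60,-1]

```text
time_s: 5.1
tcp_pos: [0.4634, 0.1887, 0.2018]
ee_rot: [0.995, 0.097, 0.002, -0.001]
contact_force: [0.0, 0.3, -0.9]
gripper_width: 0.0115
grasp_force: 25.0
```

```bash
python3 - <<'E'
from h import *
np.set_printoptions(precision=4,suppress=True)
im,C,o=bar(.2275);print(o['contact_force'],o['grasp_force'])
im,d,K,E,P=grab('side');u,v=proj([.46,.19,.15],K,E);u,v=int(u),int(v)
cv2.imwrite('pics/s3.png',cv2.resize(im[v-70:v+80,u-80:u+90,::-1],None,fx=3.5,fy=3.5,interpolation=cv2.INTER_CUBIC))
print(row([.520,-.017,.199],1))
E
```

```text
bar 1744 (463.33013916015625, 188.53211975097656) (81.05663299560547, 11.6947021484375) 11.201974868774414 pca [0.4694 0.19  ] -168.53879867438053 z 0.23006400238986058
tcp [0.4634 0.1887 0.2018] yaw 11.128046308119094 w 0.011507516634089872
[ 0.0142  0.3269 -0.9108] 24.987135529518127
[-0.0, 0.0, 10.1, 17.8, 212.0, -0.5]
```

View pics/s3.png

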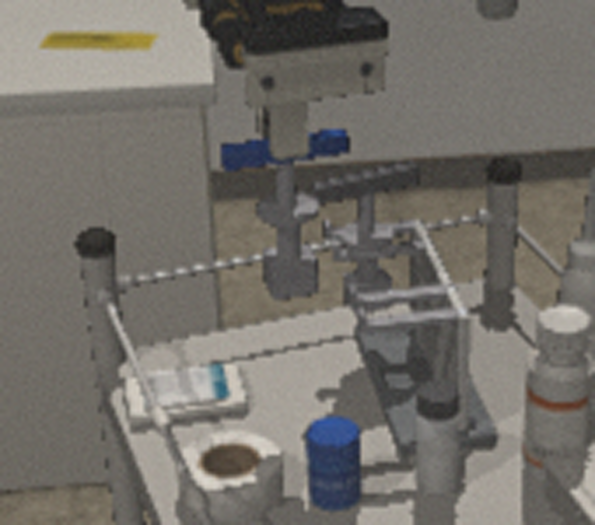

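The key is out and hanging upright in the gripper, with its bar at (285,147). The grey key is still on its fork at (365,180). Next is the carry to the valve.

Emit:
send_rows:
  increments:
    - [0,0,10,17.5,212,0,-1]
    - [0,0,10,17.5,212,0,-1]
    - [0,0,10,17.5,212,0,-1]
    - [0,0,10,17.5,212,0,-1]
    - [0,0,10,17.5,212,0,-1]
    - [0,0,10,17.5,212,0,-1]
    - [0,0,10,17.5,212,0,-1]
    - [0,0,10,17.5,212,0,-1]

```text
time_s: 5.87
tcp_pos: [0.5194, -0.0176, 0.1975]
ee_rot: [1.0, 0.008, -0.001, 0.0]
contact_force: [0.1, 0.2, -1.8]
gripper_width: 0.0117
grasp_force: 25.0
```

Emit:
send_rows:
  increments:
    - [0,0,0,0,0,20,-1]
    - [0,0,0,0,0,33,-1]
    - [0,0,0,0,0,33,-1]
    - [0,0,0,0,0,33,-1]

```text
time_s: 6.2
tcp_pos: [0.5195, -0.0161, 0.1654]
ee_rot: [1.0, 0.01, -0.001, 0.0]
contact_force: [0.5, -0.5, -0.8]
gripper_width: 0.0114
grasp_force: 25.0
```

```bash
python3 - <<'E'
from h import *
np.set_printoptions(precision=4,suppress=True)
o=env.get_obs()
im,C,o=bar(o['tcp_pos'][2]+.0277);print(o['contact_force'],o['grasp_force'],o['qpos'])
print(row([.5193,-.0174,o['tcp_pos'][2]],1))
im,d,K,E,P=grab('wrist');g=(abs(C[...,2]-.073)<.004)&(np.hypot(C[...,0]-.52,C[...,1]+.017)<.02);print(g.sum(),C[g].mean(0) if g.sum() else 0)
im2,d2,K2,E2,_=grab('side');u,v=proj([.52,-.017,.1],K2,E2);u,v=int(u),int(v)
a=cv2.resize(im2[v-45:v+45,u-45:u+45,::-1],(400,400),interpolation=cv2.INTER_CUBIC)
u,v=proj([.52,-.017,.1],K,E);u,v=int(u),int(v)
b=cv2.resize(im[v-60:v+60,u-60:u+60,::-1],(400,400),interpolation=cv2.INTER_CUBIC)
cv2.imwrite('pics/p4.png',np.hstack([a,b]))
E
```

```text
bar 1795 (520.449462890625, -16.143341064453125) (80.25729370117188, 11.728575706481934) 1.1995958089828491 pca [ 0.5274 -0.0159] -178.57169842728027 z 0.1932526219624494
tcp [ 0.5195 -0.0161  0.1654] yaw 1.1900733481510886 w 0.011389237659387362
[ 0.4527 -0.4893 -0.8128] 24.991798996925354 [ 0.3469  0.1352 -0.3828 -0.0001 -1.0549  1.2447]
[0.0, 0.0, 0.2, -1.0, 1.3, 0.9]
0 0
```

View pics/p4.png

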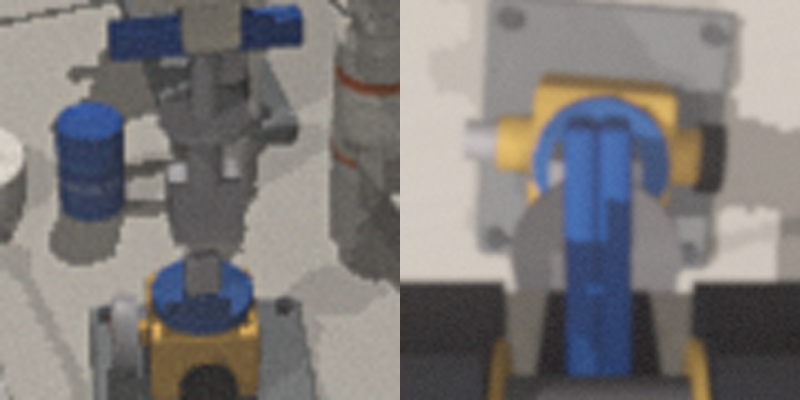

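The key hangs right over the tang; in the side half the block is at (210,205) and the tang at (205,270). I'll descend gently.

Emit:
send_rows:
  increments:
    - [0,0,0,0,1,4,-1]
    - [0,0,0,0,1,8,-1]
    - [0,0,0,0,1,12,-1]
    - [0,0,0,0,1,14,-1]
    - [0,0,0,0,1,16,-1]
    - [0,0,0,0,1,18,-1]
    - [0,0,0,0,1,18,-1]

```text
time_s: 6.93
tcp_pos: [0.52, -0.0182, 0.1476]
ee_rot: [1.0, 0.009, -0.0, 0.0]
contact_force: [-0.7, -0.1, -1.5]
gripper_width: 0.0117
grasp_force: 25.0
```

Emit:
send_rows:
  increments:
    - [0,0,0,0,0,3,-1]
    - [0,0,0,0,0,6,-1]
    - [0,0,0,0,0,9,-1]
    - [0,0,0,0,0,9,-1]

```text
time_s: 7.27
tcp_pos: [0.5198, -0.0181, 0.1383]
ee_rot: [1.0, 0.009, -0.001, 0.0]
contact_force: [-0.1, -0.4, -1.8]
gripper_width: 0.0111
grasp_force: 25.0
```

Emit:
send_rows:
  increments:
    - [0,0,0,0,0,2,-1]
    - [0,0,0,0,0,4,-1]
    - [0,0,0,0,0,5,-1]
    - [0,0,0,0,0,5,-1]
    - [0,0,0,0,0,5,-1]

```text
time_s: 7.68
tcp_pos: [0.5203, -0.0181, 0.1341]
ee_rot: [1.0, 0.009, -0.0, 0.0]
contact_force: [0.2, -0.3, -1.3]
gripper_width: 0.0112
grasp_force: 25.0
```

Emit:
send_rows:
  increments:
    - [0,0,0,0,0,1,-1]
    - [0,0,0,0,0,1,-1]
    - [0,0,0,0,0,1,0]
    - [0,0,0,0,0,1,0]
    - [0,0,0,0,0,1,0]
    - [0,0,0,0,0,1,0]
    - [0,0,0,0,0,1,0]
    - [0,0,0,0,0,1,0]

```text
time_s: 8.35
tcp_pos: [0.5202, -0.0181, 0.133]
ee_rot: [1.0, 0.01, -0.0, 0.0]
contact_force: [-0.3, 0.3, -0.3]
gripper_width: 0.0422
grasp_force: 0.0
```

```bash
python3 - <<'E'
from h import *
np.set_printoptions(precision=4,suppress=True)
im,C,o=bar(.161);print(o['contact_force'],o['qpos'])
im2,d2,K2,E2,_=grab('side');u,v=proj([.52,-.017,.1],K2,E2);u,v=int(u),int(v)
a=cv2.resize(im2[v-45:v+45,u-45:u+45,::-1],(500,500),interpolation=cv2.INTER_CUBIC);cv2.imwrite('pics/p5.png',a)
E
```

```text
bar 1683 (521.264892578125, -16.746849060058594) (80.04020690917969, 11.337411880493164) 0.9909937977790833 pca [ 0.528  -0.0167] -178.7905996405426 z 0.16149914646423733
tcp [ 0.5202 -0.0181  0.133 ] yaw 1.0887846571136033 w 0.04220583390276741
[-0.2506  0.2935 -0.272 ] [ 0.3426  0.1662 -0.4269  0.     -0.9778  1.2472]
```

View pics/p5.png

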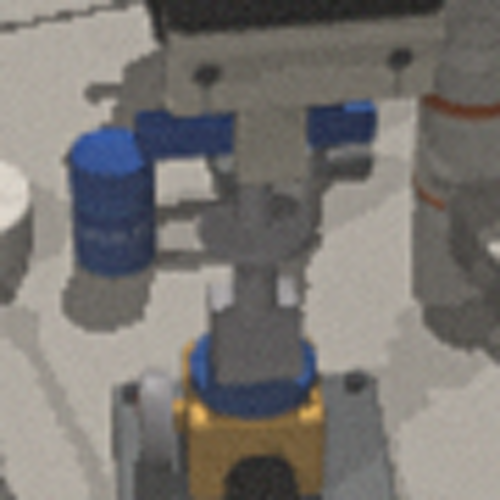

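The key is fully home: its bottom meets the bonnet at (255,385) and the bar top reads 161.5 mm. Next I'll go straight up clear, shut the fingers, turn the tool and come down beside the bar's +x end.

Emit:
send_rows:
  increments:
    - [0,0,0,0,0,-20,0]
    - [0,0,0,0,0,-55,0]
    - [0,0,0,0,0,-65,0]
    - [0,0,52,0,0,-65,-1]
    - [0,0,52,0,0,-65,-1]
    - [0,0,52,0,0,-65,-1]
    - [0,0,52,0,0,-65,-1]
    - [0,0,52,0,0,-65,-1]

```text
time_s: 9.12
tcp_pos: [0.5204, -0.0181, 0.1983]
ee_rot: [0.954, -0.301, 0.0, -0.0]
contact_force: [-0.1, -0.4, -0.7]
gripper_width: 0.0161
grasp_force: 0.0
```

Emit:
send_rows:
  increments:
    - [0,0,57,0,0,0,-1]
    - [0,0,57,0,0,0,-1]
    - [0,0,57,0,0,0,-1]
    - [0,0,57,0,0,0,-1]
    - [0,0,57,0,0,0,-1]
    - [0,0,57,0,0,0,-1]
    - [0,0,57,0,0,0,-1]
    - [0,0,57,0,0,0,-1]

```text
time_s: 9.78
tcp_pos: [0.5204, -0.018, 0.1982]
ee_rot: [-0.694, 0.72, -0.0, 0.0]
contact_force: [-0.4, -0.9, 0.1]
gripper_width: 0.0004
grasp_force: 0.0
```

```bash
python3 - <<'E'
from h import *
np.set_printoptions(precision=4,suppress=True)
im,C,o=bar(.161);print(o['qpos'])
print(row([.5555,-.050,.2],-91),row([.5555,-.050,.137],-91))
E
```

```text
bar 1212 (520.4049682617188, -17.994773864746094) (77.33633422851562, 11.6525297164917) 1.0714508295059204 pca [ 0.5203 -0.018 ] -178.87653322300216 z 0.16143536089786412
tcp [ 0.5204 -0.018   0.1982] yaw -92.07914577135632 w 0.000447605925002605
[ 0.3426  0.1083 -0.3346  0.     -1.1274 -0.3789]
[-0.0, 0.0, -1.6, 30.3, -36.6, -1.8] [-0.0, 0.0, -1.6, 30.3, -36.5, 61.2]
```

Emit:
send_rows:
  increments:
    - [0,0,0,31,-36,0,-1]
    - [0,0,0,31,-36,0,-1]
    - [0,0,0,31,-36,0,-1]
    - [0,0,0,31,-36,30,-1]
    - [0,0,0,31,-36,60,-1]
    - [0,0,0,31,-36,61,-1]
    - [0,0,0,31,-36,61,-1]

```text
time_s: 10.42
tcp_pos: [0.554, -0.0503, 0.1362]
ee_rot: [-0.697, 0.717, 0.001, -0.002]
contact_force: [0.1, 0.8, 0.2]
gripper_width: 0.0007
grasp_force: 0.0
```

```bash
cat > arc.py <<'E'
# pusher poses: bar frame (35,-(6+9.5)) about the key axis, tool yaw = bar-90-lag
from h import *
import sys
c=np.array([.5204,-.0176]);o=env.get_obs();print(o['tcp_pos'],toolyaw(o),o['contact_force'])
for b in map(float,sys.argv[1:]):
    t=np.radians(b);x=np.array([np.cos(t),np.sin(t)]);y=np.array([-x[1],x[0]])
    print(b,row([*(c+.035*x-.0155*y),.137],b-92,o))
E
python3 arc.py 1 6 11 16 21 26 31 36
```

```text
[ 0.5539504  -0.05025837  0.1362433 ] -91.63440660247302 [0.14190612 0.8383374  0.24434911]
1.0 [0.2, -0.1, -0.6, -17.8, -1.2, -0.8]
6.0 [0.2, -0.1, -5.6, -21.0, -2.3, -0.8]
11.0 [0.2, -0.0, -10.6, -24.2, -3.1, -0.8]
16.0 [0.2, -0.0, -15.6, -27.5, -3.6, -0.8]
21.0 [0.2, -0.0, -20.6, -30.9, -3.8, -0.8]
26.0 [0.2, -0.0, -25.6, -34.2, -3.7, -0.8]
31.0 [0.2, -0.0, -30.6, -37.5, -3.4, -0.8]
36.0 [0.2, -0.0, -35.6, -40.8, -2.7, -0.8]
```

Emit:
send_rows:
  increments:
    - [0,0,0,-9,-1,0,-1]
    - [0,0,-0.6,-14,-1.2,0,-1]
    - [0,0,-0.6,-18,-1.2,0,-1]
    - [0,0,-3,-19.4,-1.8,0,-1]
    - [0,0,-5.6,-21,-2.3,0,-1]
    - [0,0,-8,-22.6,-2.7,0,-1]
    - [0,0,-10.6,-24.2,-3.1,0,-1]
    - [0,0,-10.6,-24.2,-3.1,0,-1]

```text
time_s: 11.08
tcp_pos: [0.5598, -0.0253, 0.1383]
ee_rot: [0.761, -0.649, 0.001, -0.001]
contact_force: [-0.8, -0.3, -0.4]
gripper_width: 0.0006
grasp_force: 0.1
```

```bash
python3 arc.py 11 16 21 26 31 36 41 46; python3 -c "
from h import *
bar(.161)"
```

```text
[ 0.55982639 -0.02526008  0.13834392] -80.93582829976098 [-0.78104452 -0.33395626 -0.37340381]
11.0 [-0.1, 0.0, 0.1, 0.5, 2.2, 1.3]
16.0 [-0.1, -0.0, -4.9, -2.6, 1.1, 1.3]
21.0 [-0.1, -0.0, -9.9, -5.8, 0.3, 1.3]
26.0 [-0.1, -0.0, -14.9, -9.1, -0.3, 1.3]
31.0 [-0.1, -0.0, -19.9, -12.5, -0.5, 1.3]
36.0 [-0.1, -0.0, -24.9, -15.8, -0.5, 1.3]
41.0 [-0.1, -0.0, -29.9, -19.1, -0.2, 1.3]
46.0 [-0.1, -0.0, -34.9, -22.4, 0.4, 1.3]Traceback (most recent call last):
  File "<string>", line 3, in <module>
    bar(.161)
    ~~~^^^^^^
  File "h.py", line 28, in bar
    v,u=np.nonzero(g);q=np.array([plane(a,b,zt,K,E) for a,b in zip(u,v)])[:,:2]
                        ~~~~~~~~~~~~~~~~~~~~~~~~~~~~~~~~~~~~~~~~~~~~~~~~~^^^^^^
IndexError: too many indices for array: array is 1-dimensional, but 2 were indexed
```

Emit:
send_rows:
  increments:
    - [0,0,-2.5,-1.3,1.6,1,-1]
    - [0,0,-5,-2.6,1.1,1,-1]
    - [0,0,-7.5,-4.2,0.7,1,-1]
    - [0,0,-10,-5.8,0.3,1,-1]
    - [0,0,-15,-9.1,-0.3,1,-1]
    - [0,0,-20,-12.5,-0.5,1,-1]
    - [0,0,-25,-15.8,-0.5,1,-1]
    - [0,0,-30,-19.1,-0.2,1,-1]

```text
time_s: 11.8
tcp_pos: [0.5578, -0.007, 0.1375]
ee_rot: [0.903, -0.43, 0.001, -0.001]
contact_force: [2.1, -2.4, 3.0]
gripper_width: 0.0004
grasp_force: 2.0
```

```bash
python3 arc.py 41 46 51 56 61 66 71 76; cat > barw.py <<'E'
from h import *
for n in('top','side'):
    im,d,K,E,P=grab(n);C=cloud(d,K,E);hsv=cv2.cvtColor(im,cv2.COLOR_RGB2HSV);m=cv2.inRange(hsv,(100,110,30),(130,255,255))
    g=(m>0)&(abs(C[...,2]-.155)<.012)&(np.hypot(C[...,0]-.52,C[...,1]+.017)<.06);p=C[g]
    if g.sum()>5: x=np.linalg.eigh(np.cov(p[:,:2].T))[1][:,1];print(n,g.sum(),p.mean(0),p.max(0)[2],np.degrees(np.arctan2(x[1],x[0]))%180,p.min(0),p.max(0))
    if n=='side':
        u,v=map(int,proj([.52,-.017,.1],K,E));cv2.imwrite('pics/s6.png',cv2.resize(im[v-45:v+45,u-45:u+45,::-1],(500,500),interpolation=cv2.INTER_CUBIC))
E
python3 barw.py
```

```text
[ 0.55780425 -0.00701441  0.13754599] -50.93181323576409 [ 2.14026249 -2.4166235   2.99162339]
41.0 [-0.1, -0.1, 0.1, -1.0, 0.2, 0.5]
46.0 [-0.1, -0.1, -4.9, -4.2, -0.9, 0.5]
51.0 [-0.1, -0.1, -9.9, -7.4, -1.7, 0.5]
56.0 [-0.1, -0.1, -14.9, -10.7, -2.3, 0.5]
61.0 [-0.1, -0.1, -19.9, -14.1, -2.5, 0.5]
66.0 [-0.1, -0.2, -24.9, -17.4, -2.5, 0.5]
71.0 [-0.1, -0.2, -29.9, -20.7, -2.2, 0.5]
76.0 [-0.1, -0.2, -34.9, -24.0, -1.6, 0.5]
top 226 [0.50344202 0.00179563 0.16031589] 0.16532099952943208 7.007668781731837 [ 0.47582217 -0.00675065  0.15148989] [0.53251658 0.01008284 0.165321  ]
side 259 [ 0.50774382 -0.00159432  0.15653834] 0.16252711027734135 6.550806198142396 [ 0.47594945 -0.00886867  0.14649703] [0.54320277 0.01250305 0.16252711]
```

View pics/s6.png

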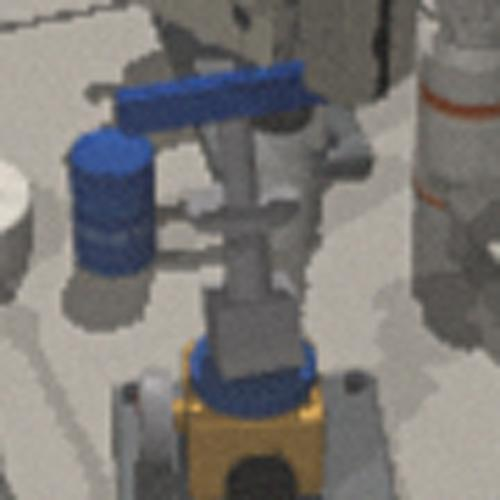

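The key only tipped: the bar slants from (120,110) to (300,75) because my inner finger corner was pushing too near the axis. I'll back off and check that it drops upright again.

Emit:
send_rows:
  increments:
    - [0,0,0,10,-4,0,-1]
    - [0,0,0,20,-8,0,-1]
    - [0,0,0,30,-12,0,-1]
    - [0,0,0,40,-15,0,-1]
    - [0,0,0,40,-15,0,-1]

```text
time_s: 12.32
tcp_pos: [0.5948, -0.0302, 0.1353]
ee_rot: [0.902, -0.432, -0.0, 0.0]
contact_force: [0.4, 0.3, 0.4]
gripper_width: 0.0008
grasp_force: 0.0
```

```bash
python3 barw.py; python3 -c "
from h import *
o=env.get_obs();print(o['tcp_pos'],toolyaw(o))"
```

```text
top 340 [ 0.51983615 -0.01941434  0.1607758 ] 0.16543847375221546 3.7555132629481136 [ 0.48061136 -0.0275403   0.15475567] [ 0.55923571 -0.01173855  0.16543847]
side 318 [ 0.52003294 -0.02084874  0.15725922] 0.16256620572155286 4.2348793467484995 [ 0.48019515 -0.02745682  0.14761393] [ 0.55904552 -0.00950008  0.16256621]
[ 0.5933034  -0.02957852  0.13529308] -51.23517368157808
```

```bash
cat > arc.py <<'E'
# pusher poses: args b,d,lag  bar frame (48,-15.5+d) about the key axis, tool yaw = b-90-lag
from h import *
import sys
c=np.array([.5204,-.0178]);o=env.get_obs();print(o['tcp_pos'],toolyaw(o),o['contact_force'])
for a in sys.argv[1:]:
    b,d,l=map(float,a.split(','))
    t=np.radians(b);x=np.array([np.cos(t),np.sin(t)]);y=np.array([-x[1],x[0]])
    print(a,row([*(c+.048*x+(d-15.5)*1e-3*y),.136],b-90-l,o))
E
python3 arc.py 4,-14,5 4,-5,5 4,5,5
```

```text
[ 0.5933034  -0.02957852  0.13529308] -51.23517368157808 [-0.53089167  0.89752708 -0.21386658]
4,-14,5 [0.1, 0.0, 39.8, -3.2, 26.9, -0.7]
4,-5,5 [0.1, 0.0, 39.8, -10.6, 21.7, -0.7]
4,5,5 [0.1, 0.0, 39.8, -18.8, 16.0, -0.7]
```

Emit:
send_rows:
  increments:
    - [0,0,40,10,20,0,-1]
    - [0,0,40,10,25,0,-1]
    - [0,0,40,5,27,0,-1]
    - [0,0,40,-3,27,0,-1]
    - [0,0,40,-3,27,0,-1]
    - [0,0,40,-3,27,0,-1]
    - [0,0,40,-3,27,0,-1]

```text
time_s: 13.0
tcp_pos: [0.5699, -0.0434, 0.1361]
ee_rot: [-0.699, 0.715, 0.0, -0.0]
contact_force: [0.5, -0.6, 0.0]
gripper_width: 0.0003
grasp_force: 0.0
```

```bash
python3 arc.py 4,0,5 5,5,5 6,10,5 8,14,6 12,16,6 16,16,6 20,16,6 24,16,6
```

```text
[ 0.56987674 -0.04336015  0.13610171] -91.3241482338052 [ 0.45640032 -0.58582187  0.03067436]
4,0,5 [0.0, 0.0, -0.3, -13.4, 0.8, 0.1]
5,5,5 [0.0, 0.0, -1.3, -19.3, 1.2, 0.1]
6,10,5 [0.0, 0.0, -2.3, -25.1, 1.7, 0.1]
8,14,6 [0.0, 0.0, -3.3, -30.7, 2.4, 0.1]
12,16,6 [0.0, 0.0, -7.3, -36.0, 3.5, 0.1]
16,16,6 [0.0, 0.0, -11.3, -39.2, 4.4, 0.1]
20,16,6 [0.0, 0.0, -15.3, -42.3, 5.5, 0.1]
24,16,6 [0.0, 0.0, -19.3, -45.4, 6.9, 0.1]
```

Emit:
send_rows:
  increments:
    - [0,0,0,-10,1,0,-1]
    - [0,0,0,-16,1,0,-1]
    - [0,0,-1,-19.3,1.2,0,-1]
    - [0,0,-2,-25,1.7,0,-1]
    - [0,0,-3,-30.7,2.4,0,-1]
    - [0,0,-7,-36,3.5,0,-1]
    - [0,0,-11,-39,4.4,0,-1]
    - [0,0,-11,-39,4.4,0,-1]

```text
time_s: 13.67
tcp_pos: [0.5668, -0.0039, 0.1363]
ee_rot: [0.767, -0.642, 0.0, -0.0]
contact_force: [0.5, -2.7, 1.0]
gripper_width: 0.0006
grasp_force: 1.0
```

```bash
python3 barw.py; python3 arc.py 16,16,6 20,16,6 24,16,6 28,16,6 32,16,6 36,16,6 40,16,6
```

```text
top 32 [0.51763794 0.00783032 0.16007475] 0.16277588317771735 9.854992716841366 [0.50062914 0.00401062 0.15568407] [0.5341044  0.01174679 0.16277588]
side 294 [ 0.51340379 -0.00129873  0.15675081] 0.16217535539804873 8.657117934259787 [ 0.47749341 -0.01090188  0.14769866] [0.5530813  0.01478792 0.16217536]
[ 0.56685097 -0.00422146  0.13628278] -80.17450808133508 [ 1.19866687 -2.193085    0.81490294]
16,16,6 [-0.0, -0.0, -0.2, -0.2, 0.4, 0.3]
20,16,6 [-0.0, -0.0, -4.2, -3.5, 0.9, 0.3]
24,16,6 [-0.0, -0.0, -8.2, -6.8, 1.7, 0.3]
28,16,6 [-0.0, -0.0, -12.2, -10.0, 2.6, 0.3]
32,16,6 [-0.0, -0.0, -16.2, -13.1, 3.8, 0.3]
36,16,6 [-0.0, -0.0, -20.2, -16.2, 5.2, 0.3]
40,16,6 [-0.0, -0.0, -24.2, -19.1, 6.8, 0.3]
```

Emit:
send_rows:
  increments:
    - [0,0,-2,-2,0.4,0,-1]
    - [0,0,-4,-3.7,0.6,0,-1]
    - [0,0,-8,-7,1.4,0,-1]
    - [0,0,-12,-10,2.3,0,-1]
    - [0,0,-16,-13.3,3.4,0,-1]
    - [0,0,-16,-13.3,3.4,0,-1]

```text
time_s: 14.27
tcp_pos: [0.5613, 0.0082, 0.1364]
ee_rot: [0.848, -0.53, 0.0, -0.0]
contact_force: [1.9, -2.4, 1.1]
gripper_width: 0.0006
grasp_force: 1.2
```

```bash
python3 barw.py; python3 arc.py 32,16,6 36,16,6 40,16,6 44,16,6 48,16,6 52,16,6 56,16,6
```

```text
top 68 [0.50218845 0.00215016 0.15988833] 0.16369523344703563 22.662626235486954 [ 0.47905904 -0.00678733  0.1565878 ] [0.52260694 0.01178207 0.16369523]
side 277 [ 0.50817274 -0.00315868  0.15668719] 0.1629637644618471 23.493020678087362 [ 0.47174949 -0.02203087  0.1467848 ] [0.54691679 0.02164866 0.16296376]
[0.56138205 0.00808169 0.13631843] -64.30423579006032 [ 2.24732797 -1.72659195  0.77753086]
32,16,6 [-0.0, -0.0, -0.3, -0.2, 0.5, 0.3]
36,16,6 [-0.0, -0.0, -4.3, -3.5, 1.0, 0.3]
40,16,6 [-0.0, -0.0, -8.3, -6.8, 1.8, 0.3]
44,16,6 [-0.0, -0.0, -12.3, -10.0, 2.7, 0.3]
48,16,6 [-0.0, -0.0, -16.3, -13.1, 3.9, 0.3]
52,16,6 [-0.0, -0.0, -20.3, -16.2, 5.3, 0.3]
56,16,6 [-0.0, -0.0, -24.3, -19.1, 7.0, 0.3]
```

View pics/s6.png

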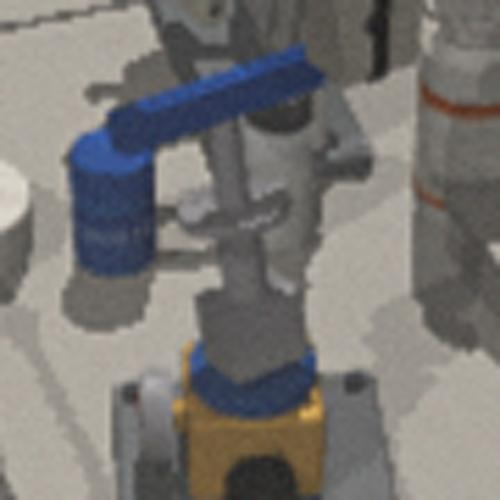

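The bar is now at about 23° and is following the push (tilted, line from (115,130) to (315,75)). I'll carry on round the arc.

Emit:
send_rows:
  increments:
    - [0,0,-4,-3.4,0.5,0,-1]
    - [0,0,-8,-6.7,1.3,0,-1]
    - [0,0,-12,-9.9,2.2,0,-1]
    - [0,0,-16,-13,3.4,0,-1]
    - [0,0,-20,-16,4.8,0,-1]
    - [0,0,-24,-19,6.5,0,-1]
    - [0,0,-24,-19,6.5,0,-1]

```text
time_s: 14.95
tcp_pos: [0.5472, 0.0226, 0.1365]
ee_rot: [0.939, -0.343, 0.0, -0.0]
contact_force: [2.1, -0.8, 0.9]
gripper_width: 0.0006
grasp_force: 1.2
```

```bash
python3 barw.py; python3 arc.py 56,16,6 60,16,6 64,16,6 68,16,6 72,16,6 76,16,6 80,16,6
```

```text
top 71 [ 0.48965411 -0.01270162  0.15984024] 0.16273457755163395 47.034277795334575 [ 0.47411993 -0.02699677  0.15611531] [0.50563622 0.00420869 0.16273458]
side 153 [ 0.49764004 -0.01116533  0.15780393] 0.16219416468913905 47.8737613891929 [ 0.47188696 -0.03743327  0.14684068] [0.53231887 0.02707122 0.16219416]
[0.54735896 0.02247423 0.13635898] -40.34374358276407 [ 2.89505452 -1.59916904  1.58849242]
56,16,6 [-0.0, -0.0, -0.3, -0.3, 0.5, 0.4]
60,16,6 [-0.0, -0.0, -4.3, -3.6, 1.0, 0.4]
64,16,6 [-0.0, -0.0, -8.3, -6.9, 1.8, 0.4]
68,16,6 [-0.0, -0.0, -12.3, -10.1, 2.7, 0.4]
72,16,6 [-0.0, -0.0, -16.3, -13.2, 3.9, 0.3]
76,16,6 [-0.0, -0.0, -20.3, -16.2, 5.4, 0.3]
80,16,6 [-0.0, -0.0, -24.3, -19.2, 7.0, 0.3]
```

Emit:
send_rows:
  increments:
    - [0,0,-4,-3.4,0.5,0,-1]
    - [0,0,-8,-6.7,1.3,0,-1]
    - [0,0,-12,-9.9,2.2,0,-1]
    - [0,0,-16,-13,3.4,0,-1]
    - [0,0,-20,-16,4.8,0,-1]
    - [0,0,-24,-19,6.5,0,-1]
    - [0,0,-24,-19,6.5,0,-1]

```text
time_s: 15.63
tcp_pos: [0.5285, 0.03, 0.1364]
ee_rot: [0.99, -0.14, 0.0, -0.0]
contact_force: [2.9, 1.2, 1.5]
gripper_width: 0.0002
grasp_force: 1.3
```

```bash
python3 barw.py; python3 arc.py 80,16,6 84,16,6 88,16,6 92,16,6 96,16,6 100,16,6 104,16,6
```

```text
top 21 [ 0.49074745 -0.03152604  0.15990905] 0.1637870584474996 56.24186814559609 [ 0.4820756  -0.04681583  0.15720776] [ 0.50040241 -0.01724785  0.16378706]
side 110 [ 0.49666001 -0.01848604  0.15903862] 0.16365417676663208 73.02112148431138 [ 0.48105879 -0.05376545  0.14839821] [0.51227972 0.02579464 0.16365418]
[0.52862985 0.02986913 0.13633734] -16.36219448236367 [3.02628978 1.69819071 2.01812361]
80,16,6 [-0.0, -0.0, -0.4, -0.3, 0.4, 0.3]
84,16,6 [-0.0, -0.0, -4.4, -3.6, 0.9, 0.3]
88,16,6 [-0.0, -0.0, -8.4, -6.9, 1.7, 0.3]
92,16,6 [-0.0, -0.0, -12.4, -10.1, 2.7, 0.3]
96,16,6 [-0.0, -0.0, -16.4, -13.2, 3.9, 0.3]
100,16,6 [-0.0, -0.0, -20.4, -16.2, 5.3, 0.3]
104,16,6 [-0.0, -0.0, -24.4, -19.2, 6.9, 0.3]
```

Emit:
send_rows:
  increments:
    - [0,0,-4,-3.4,0.5,0,-1]
    - [0,0,-8,-6.7,1.3,0,-1]
    - [0,0,-12,-9.9,2.3,0,-1]
    - [0,0,-16,-13,3.5,0,-1]
    - [0,0,-20,-16,4.9,0,-1]
    - [0,0,-20,-16,4.9,0,-1]

```text
time_s: 16.23
tcp_pos: [0.5117, 0.0296, 0.1364]
ee_rot: [0.999, 0.034, 0.0, -0.0]
contact_force: [2.6, 1.0, 2.4]
gripper_width: -0.0
grasp_force: 1.6
```

```bash
python3 barw.py; python3 arc.py 100,16,6 104,16,6 108,16,6 112,16,6
```

```text
side 130 [ 0.49757877 -0.02744776  0.15914806] 0.16335650776569768 91.91511967629441 [ 0.49168001 -0.06141906  0.14830827] [0.50326357 0.0163095  0.16335651]
[0.51192775 0.0296005  0.13632148] 3.6236895517178995 [2.37170965 2.37403754 2.11650251]
100,16,6 [-0.0, -0.0, -0.4, -0.4, 0.2, 0.3]
104,16,6 [-0.0, -0.0, -4.4, -3.7, 0.7, 0.3]
108,16,6 [-0.0, -0.0, -8.4, -6.9, 1.5, 0.3]
112,16,6 [-0.0, -0.0, -12.4, -10.1, 2.4, 0.3]
```

Emit:
send_rows:
  increments:
    - [0,0,-2,-2,0.4,0,-1]
    - [0,0,-4,-3.7,0.6,0,-1]
    - [0,0,-6,-5.2,1,0,-1]
    - [0,0,-8,-6.7,1.4,0,-1]
    - [0,0,-8,-6.7,1.4,0,-1]

```text
time_s: 16.75
tcp_pos: [0.5064, 0.0282, 0.1367]
ee_rot: [0.995, 0.103, 0.001, -0.0]
contact_force: [4.4, 2.4, 3.0]
gripper_width: 0.0004
grasp_force: 2.9
```

```bash
python3 barw.py; python3 arc.py 108,16,6 112,16,6 116,16,6
```

```text
side 135 [ 0.49464932 -0.0300637   0.15867194] 0.1635236103766554 93.24571229762807 [ 0.48747274 -0.06508309  0.14494221] [0.5010255  0.01294748 0.16352361]
[0.506461   0.02819642 0.13669002] 11.674630604237658 [4.35660373 3.14906002 3.77340077]
108,16,6 [-0.0, -0.2, -0.3, -1.4, 0.2, 0.7]
112,16,6 [-0.0, -0.2, -4.3, -4.8, 0.7, 0.7]
116,16,6 [-0.0, -0.2, -8.3, -8.0, 1.5, 0.7]
```

Emit:
send_rows:
  increments:
    - [0,0,-2,-1.7,0.3,0,-1]
    - [0,0,-3,-2.5,0.4,0,-1]
    - [0,0,-3,-2.5,0.4,0,-1]

```text
time_s: 17.1
tcp_pos: [0.5043, 0.0274, 0.1369]
ee_rot: [0.992, 0.128, 0.002, -0.0]
contact_force: [4.4, 3.7, 3.7]
gripper_width: 0.0004
grasp_force: 3.2
```

```bash
python3 barw.py
```

```text
side 143 [ 0.49350245 -0.03064722  0.15830796] 0.16298253228215517 93.65004999455361 [ 0.48670244 -0.06483315  0.14715823] [0.50084857 0.01471667 0.16298253]
```

Emit:
send_rows:
  increments:
    - [0,0,0,6,0,0,-1]
    - [0,0,0,15,-2,0,-1]
    - [0,0,0,30,-10,0,-1]
    - [0,0,0,40,-15,0,-1]
    - [0,0,0,40,-15,0,-1]
    - [0,0,0,40,-15,0,-1]

```text
time_s: 17.7
tcp_pos: [0.5368, 0.0514, 0.135]
ee_rot: [0.992, 0.129, -0.001, 0.0]
contact_force: [-0.5, 0.1, -1.8]
gripper_width: 0.0004
grasp_force: 0.0
```

```bash
python3 barw.py
```

```text
top 203 [ 0.52129925 -0.03191453  0.16090308] 0.16498952023750846 90.14415924344485 [ 0.51534776 -0.05663536  0.15290488] [ 0.52710207 -0.00613281  0.16498952]
side 133 [ 0.52044394 -0.02470604  0.15968921] 0.16225888402378205 87.78546470050685 [ 0.5141853  -0.05930136  0.14902557] [0.52649696 0.01901884 0.16225888]
```

View pics/s6.png

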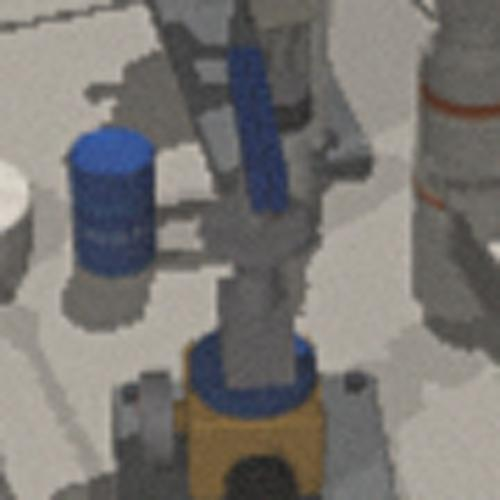

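The key stands upright and home with the bar at about 89°. I'll push once more, further out on the bar, to confirm it's at the stop.

```bash
sed -i 's/\.048\*x/.054*x/' arc.py; python3 arc.py 90,-10,4 90,0,4 91,8,4 92,14,4 94,17,4 96,19,4 98,20,4
```

```text
[0.53641958 0.05102842 0.13540678] 14.84370600825907 [-0.91541244 -0.27058139  1.09652642]
90,-10,4 [0.0, 0.1, 18.8, 5.4, 16.8, -0.6]
90,0,4 [0.0, 0.1, 18.8, -4.3, 14.2, -0.6]
91,8,4 [0.0, 0.1, 17.8, -12.9, 11.8, -0.6]
92,14,4 [0.0, 0.1, 16.8, -19.7, 10.1, -0.6]
94,17,4 [0.0, 0.1, 14.8, -24.4, 9.1, -0.5]
96,19,4 [0.0, 0.1, 12.8, -28.3, 8.5, -0.5]
98,20,4 [0.0, 0.1, 10.8, -31.2, 8.3, -0.5]
```

Emit:
send_rows:
  increments:
    - [0,0,19,12,8,0,-1]
    - [0,0,19,8,17,0,-1]
    - [0,0,19,5,17,0,-1]
    - [0,0,19,-4,14,0,-1]
    - [0,0,18,-13,12,0,-1]
    - [0,0,17,-20,10,0,-1]
    - [0,0,15,-24,9,0,-1]
    - [0,0,13,-28,8.5,0,-1]

```text
time_s: 18.47
tcp_pos: [0.5122, 0.0364, 0.1368]
ee_rot: [1.0, 0.019, 0.001, -0.0]
contact_force: [4.2, -0.5, -0.8]
gripper_width: 0.0004
grasp_force: 1.7
```

```bash
python3 barw.py;python3 arc.py 96,19,4 98,20,4 100,20,4 102,20,4
```

```text
side 132 [ 0.50066496 -0.0278434   0.15957862] 0.16313796805849062 94.65736166351121 [ 0.49355226 -0.05968912  0.14836591] [0.50849143 0.01818417 0.16313797]
[0.51220944 0.03636277 0.13682004] 2.12797565371614 [ 3.11728125 -0.11571216 -0.88108872]
96,19,4 [-0.0, -0.1, 0.1, -1.0, 0.8, 0.8]
98,20,4 [-0.0, -0.1, -1.9, -3.8, 1.2, 0.8]
100,20,4 [-0.0, -0.1, -3.9, -5.7, 1.6, 0.8]
102,20,4 [-0.0, -0.1, -5.9, -7.5, 2.0, 0.8]
```

Emit:
send_rows:
  increments:
    - [0,0,-2,-3.3,0.8,0,-1]
    - [0,0,-4,-5.2,1.2,0,-1]
    - [0,0,-4,-5.2,1.2,0,-1]

```text
time_s: 18.82
tcp_pos: [0.5081, 0.0352, 0.1369]
ee_rot: [0.999, 0.053, 0.001, -0.0]
contact_force: [4.8, -0.5, -1.2]
gripper_width: 0.0005
grasp_force: 2.2
```

```bash
python3 barw.py
```

```text
side 130 [ 0.49812985 -0.02690474  0.15928036] 0.16255365160486493 95.3317467126193 [ 0.48949154 -0.0607287   0.14926379] [0.50661906 0.01767612 0.16255365]
```

With about 0.17 N m applied, the bar holds near 95°, so the valve is at its stop. Now I'll withdraw sideways and rise.

Emit:
send_rows:
  increments:
    - [0,0,0,5,0,0,-1]
    - [0,0,0,10,0,0,-1]
    - [0,0,0,18,-5,0,-1]
    - [0,0,0,35,-15,0,-1]
    - [0,0,0,45,-20,0,-1]
    - [0,0,0,45,-20,-40,-1]
    - [0,0,0,45,-20,-80,-1]
    - [0,0,0,45,-20,-110,-1]

```text
time_s: 19.58
tcp_pos: [0.5505, 0.0592, 0.2481]
ee_rot: [0.999, 0.051, -0.0, 0.0]
contact_force: [1.2, 0.4, 0.6]
gripper_width: 0.0004
grasp_force: 0.0
```

Emit:
send_rows:
  increments:
    - [0,0,0,0,-40,0,-1]
    - [0,0,0,0,-80,0,-1]
    - [0,0,0,0,-120,0,-1]
    - [0,0,0,0,-160,0,-1]
    - [0,0,0,0,-160,0,-1]
    - [0,0,0,0,-160,0,-1]

```text
time_s: 20.08
tcp_pos: [0.533, 0.2203, 0.2451]
ee_rot: [0.999, 0.053, -0.001, 0.001]
contact_force: [-0.1, -0.7, -0.2]
gripper_width: 0.0009
grasp_force: 0.0
```

```bash
python3 barw.py; python3 - <<'E'
from h import *
np.set_printoptions(precision=4,suppress=True)
a=np.load('side0.npz');im,d,K,E,P=grab('side')
b=cv2.resize(im[140:310,230:420,::-1],None,fx=3,fy=3,interpolation=cv2.INTER_CUBIC);cv2.imwrite('pics/end.png',b)
o=env.get_obs();print(o['time_s'],o['tcp_pos'],o['contact_force'])
E
```

```text
top 323 [ 0.52039184 -0.01767589  0.16097149] 0.16515052149418205 89.14701340185627 [ 0.51469703 -0.05621342  0.15728623] [0.52592802 0.02207918 0.16515052]
side 127 [ 0.51960204 -0.02674864  0.15948092] 0.1631954729339098 88.99998962841721 [ 0.51403803 -0.0582819   0.14869389] [0.52562066 0.01921661 0.16319547]
20.2333 [0.5335 0.2176 0.2457] [0.4444 0.7842 0.1253]
```

View pics/end.png

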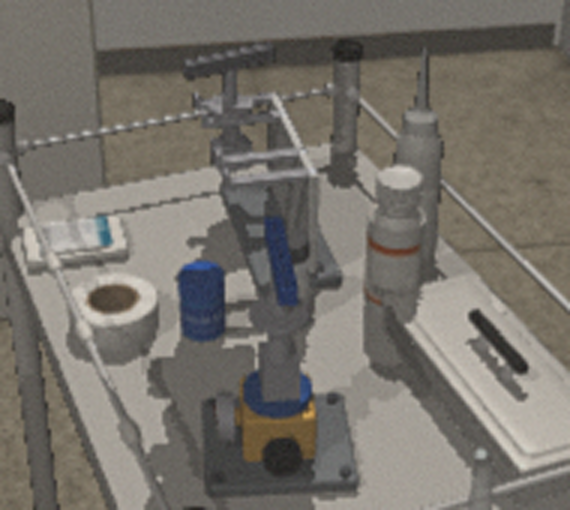

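The blue key stands upright on the spindle with its bar at 89°, around (280,260). The grey key is still on its hook at (230,60) and the bystanders I can see haven't moved.

```bash
python3 -c "
from rig import workorder
print(workorder.finish_job())"
```

```text
the job is handed in; nothing more can be done
None
```

The job is handed in (no verdict came back): the blue key stands upright and home on the spindle, turned anticlockwise until it held against the stop, and the grey key is still on its hook; the first push only tipped the key, and it dropped back upright before I pushed further out.

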